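Draw the short spoon blank out of the packed row

ROBOT

A 6-joint arm with a two-finger parallel gripper is mounted at the origin on the work surface. World frame = base frame: x ahead of the robot, y to its left, z up, the work surface at z = 0. Lengths are in mm, angles in rad, forces in N, time in s.
With the tool pointing down it reaches from about 350 to 875 mm from the base axis. Payload 4.2 kg.
Tool frame: the origin (TCP) lies between the finger pads; the fingertips stand 25 mm ahead of it and the grasp point (between the pads) lies 6 mm ahead of it; z points along the fingers, y is the line along which they close (so a half turn about z gives the same grasp; the last joint's range is limited). The gripper opens to 85 mm and grips with 20 to 120 N. Pads are 22 mm wide; open, the fingers measure 114 mm over their backs; the gripper's body (76 mm by 85 mm) begins 54 mm behind the grasp point. The pads swing forward as they close: fully open they stand 13 mm farther back than shut.
Start: joints at [-0.86, 0.385, 0.008, 0, -1.194, -0.259], TCP at [272.878, -562.261, 256.312] pointing down, gripper open.
Joint ranges: [-3.14, 3.14], [-1.21, 2.06], [-1.07, 1.41], [-3.16, 2.05], [-2.99, -0.16], [-3.1, 3.1]. Speed limits (rad/s): [2.79, 2.79, 3.14, 3.14, 3.14, 3.14].

INTERFACE

Orientations are given as a unit quaternion [x, y, z, w].
In Python, from bench import arm gives the robot as it stands.
- The arm moves only by the shell command python3 -m pendant 'ROWS'. ROWS is JSON, a list of rows, each a list of 7 numbers: the shift along the tool's x, y, z in m, then the turn, a rotation vector about the tool's x, y, z in degrees, then the finger opening in m, from 0 to 0.0854. In form: [[x, y, z, wx, wy, wz, fingers], ...]. A call has 1 to 12 rows; each row shifts and turns the commanded pose from where the row before left it, along the tool's axes as they then stand; what a row does not reach is not made up. A row lasts 1/10 s, in which the tool goes at most 50 mm and 8.59 degrees, less where a joint would pass 70% of its speed; a pose out of reach is approached as far as the arm can. A call is refused whole if a number of a shift passes 0.05 or a number of a turn 8.59, either way. A call with a gripper value outside its range is refused whole. The fingers move at their own pace and stop on an object; the grip force is fixed at half the most. Time passes only in rows, so rows that do not move let the fingers close. It gives the time, the measured TCP pose, the force, the opening and the grip force at its end, in the units of the state.
- arm.read_state(): the state, without advancing time (a new reading comes with each control period).
- arm.get_image(name): name is "scene" or "top"; returns a dict with "image" (420x560x3 uint8, red, green, blue), "fx", "fy", "cx", "cy" (pixels), "k1" (the pictures are not rectified: a ray, as slopes to the right and down, at radius r is drawn at 1 + k1 r^2 times it, then the intrinsics apply), "xyz" and "rotation" of the camera in the world. Camera axes: x right, y down, z forward; pixel columns grow to the right and rows downward; lengths in mm; the calibration is good to about 2 mm. A picture is of the moment at which its call begins. There is no depth.
- arm.job_done(): hands the job in; it is judged then, once.
The state is a dict: "clock": time; "joints": joint angles; "joint_vel": joint speeds; "joint_efforts": joint torques, N m; "position": TCP position; "ee_rot": TCP orientation; "contact_force": force on the tool from outside, world axes, zero at the start; "wrist_torque": the same for the moment, N m; "gripper_width": finger opening in mm; "grasp_force": force on a finger pad.
Only numpy, scipy, OpenCV 4.12 (cv2) and the standard library are available. Lean on these libraries where they do the work, as an engineer would, in place of code of your own. Each camera call takes 0.05 s, during which the arm holds its last target. There are 200 camera calls.

TASK

Five wooden spoon blanks lie packed side by side against the fence of the bench board. Slide the short one straight out along the board (a light fingertip press on its top will draw it) until it is wholly clear of the others, then push it home, square and firmly but gently (about 10 N, held for a moment), against the steel face bar of the stop. Keep it flat on the board, never load the soft green wood with more than 25 N, and leave the other blanks and everything else where they are.

Things in the scene. Friction and masses are not known exactly. Their poses are not given: they have to be found in the camera images.
- board: Fixed wooden board, 240 (x) x 460 (y) mm, 30 mm thick, sunk 0 to 8 mm into the bench, differently each time. Origin: middle of its underside; its top face is 30 mm above. At its +y end stands the fence, a batten 34 mm high across the board, inner face at y = +200 mm; the blanks' rear ends rest against it.
- stop: Fixed stop batten across the board near its -y end, parallel to the fence, 26 mm high, +y face 385 to 400 mm from the fence's. Origin: at the board's top, middle of the batten's +y face; axes as the board's. A rigid steel face bar 200 mm long, 3.5 to 23.5 mm above the board, stands 11 to 71 mm proud of that face towards the row: set differently each time and not measured, so find it by feel.
- short: Short blank: rigid wooden bar 40 (x) x 110 (y) mm, 22 mm thick, 60 to 130 g. Origin: underside, middle of its rear end (at the fence); its front end at y = -110 mm is 40 mm short of its neighbours'. In one of the three middle places, a long blank touching each side. Waxed wood slides on wood at friction about 0.3; fingertips grip it at 0.5 or more. Touch down slowly (5 mm/s).
- long1: Long blank, outermost in the row on the board's -x side: 40 x 150 x 22 mm, about 120 g, otherwise like the short one; origin at its rear end in the same way. Must stay where it is.
- long2: Long blank as long1, in one of the three middle places.
- long3: Long blank as long1, in one of the three middle places.
- long4: Long blank as long1, outermost on the board's +x side.
- mallet: Wooden mallet lying on the bench beside the board, about 240 mm long, head 76 mm across. Bystander.
- tin: Open steel tin, 76 mm across, 100 mm high, standing on the bench. Bystander.
- rasp: Rasp with a wooden handle lying on the bench, 270 mm long. Bystander.

How it is judged (in metres and radians):
On the way, in this order (a step that is already met when the one before it is completed fails the run):
1. the short blank has been slid along the board until its rear end is at least 5 mm beyond the front ends of the others (y of short in the frame of board below 0.044 m and z of short in the frame of board below 0.034 m), for 0.1 s.
2. its front end is pushed against the stop's face bar with at least 5 N (y of short in the frame of stop below 0.185 m and contact force between short and stop above 5 N), for 0.2 s.
At the end, for the whole second after the job is handed in: After being pushed home, the short blank lies at rest, flat on the board, where the face bar stopped it (its rear end 117 to 185 mm from the batten's face) and square to it within 4.5 degrees; the four long blanks are within 8 mm of where they were (y of short in the frame of stop between 0.117 and 0.185 m and z of short in the frame of stop below 0.004 m and angle between the y axis of short and the y axis of board, either way round below 0.08 rad and linear speed of short below 0.01 m/s and distance of each of long1, long2, long3, long4 from where it was at the start of the episode below 0.008 m); the robot touches nothing.
It fails at once if the short blank is pressed onto the board with more than 25 N (contact force between short and board above 25 N).
It fails at once if the short blank is pushed against the stop with more than 25 N (contact force between short and stop above 25 N).
It fails at once if the short blank is lifted more than 12 mm off the board (z of short in the frame of board above 0.042 m).
It fails at once if a long blank is moved by more than 8 mm (distance of any of long1, long2, long3, long4 from where it was at the start of the episode above 0.008 m).
It fails at once if a bystander is moved by more than 15 mm (distance of any of mallet, tin, rasp from where it was at the start of the episode above 0.015 m).
It also fails if it takes over 72 s, if anything falls off the work surface, if the arm or the gripper's body presses on something with over 40 N, if the wrist force passes 120 N, or if a joint passes its speed limit or range.

## Working session

There is one attempt and no reset: what is moved stays moved. The work goes in short steps, Python scripts to look and compute and a shell command to move; the robot and the scene stay as the last step left them, time stands still between calls to the robot, and variables do not carry over. Pictures are saved under pics/ and viewed, at most 10 in all, crops included, and the job is handed in when it is done.

```bash
mkdir -p pics
cat > h.py <<'E'
from bench import arm
import numpy as np, cv2
def grab(n):
    d=arm.get_image(n); cv2.imwrite
    return d
def ray(d,u,v):
    K=np.array([[d['fx'],0,d['cx']],[0,d['fy'],d['cy']],[0,0,1.]])
    x,y=(u-d['cx'])/d['fx'],(v-d['cy'])/d['fy']; a,b=x,y
    for _ in range(30):
        s=1+d['k1']*(a*a+b*b); a,b=x/s,y/s
    return np.array(d['xyz'],float),np.array(d['R'])@np.array([a,b,1.])
def at(d,u,v,z):
    o,r=ray(d,u,v); return o+r*(z-o[2])/r[2]
E
python3 - <<'E'
from h import *
import pickle
for n in('scene','top'):
    d=arm.get_image(n); print(n,{k:v for k,v in d.items() if k!='image'})
    cv2.imwrite(f'pics/{n}0.png',d['image'][:,:,::-1]); pickle.dump(d,open(n+'.pkl','wb'))
print(arm.read_state())
E
```

```text
scene {'fx': 528.6536301897936, 'fy': 528.6536301897936, 'cx': 271.06552636299483, 'cy': 210.0479664099423, 'k1': -0.0755299895745874, 'xyz': array([1357.07327118,  103.11023719, 1066.53531555]), 'rotation': array([ 0.62130005,  0.70778842, -0.2573627 , -0.21630129])}
top {'fx': 476.4650921302442, 'fy': 476.4650921302442, 'cx': 281.37501496270573, 'cy': 209.86886865268, 'k1': -0.031619465562910086, 'xyz': array([ 284.55539279,   -5.60965947, 1502.51672818]), 'rotation': array([-0.69785856,  0.71086282, -0.06302942,  0.06078475])}
{'clock': 0.1, 'joints': array([-8.60377304e-01,  3.85490683e-01,  6.75722322e-03, -4.54626229e-04,
       -1.19398450e+00, -2.58612011e-01]), 'joint_vel': array([-0.0019498 , -0.00186128,  0.00210132,  0.00365791,  0.00088906,
        0.00054369]), 'joint_efforts': array([-3.95075467e-04, -3.93319309e+01,  1.88928992e+01,  4.19798657e+00,
       -2.58171654e-03,  8.02255862e-08]), 'position': array([ 272.69298636, -561.8482492 ,  255.31928743]), 'ee_rot': array([-2.23905179e-01,  9.74610436e-01,  9.48638214e-04, -2.60561992e-04]), 'contact_force': array([ 0.60221367, -0.05694733, -1.1158051 ]), 'wrist_torque': array([-0.01735191,  0.00559462,  0.02414991]), 'grasp_force': 0.0, 'gripper_width': 85.63741514904422}
```

View pics/top0.png

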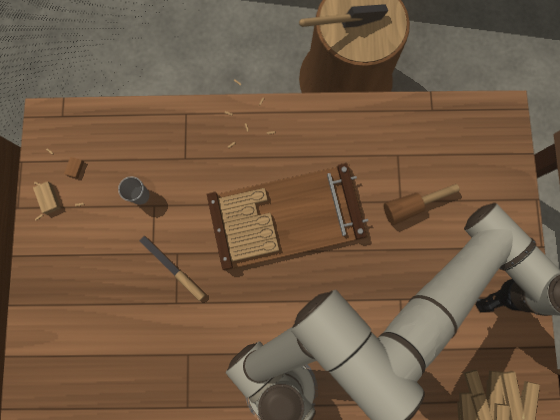

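View pics/scene0.png

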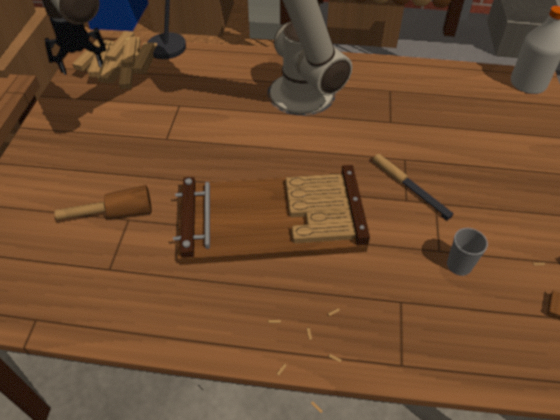

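The top view shows the row at about (245,225), with the fence on the left (+y) and the stop on the right. The short blank is second from the far (+x) side, near (240,212). I'll enlarge both pictures.

Run:
```python
from h import *
a=cv2.imread('pics/top0.png')[155:280,200:380]; cv2.imwrite('pics/topc.png',cv2.resize(a,None,fx=4.4,fy=4.4,interpolation=cv2.INTER_CUBIC))
a=cv2.imread('pics/scene0.png')[155:275,165:380]; cv2.imwrite('pics/scenec.png',cv2.resize(a,None,fx=3.7,fy=3.7,interpolation=cv2.INTER_CUBIC))
```

```text
(no output)
```

View pics/topc.png

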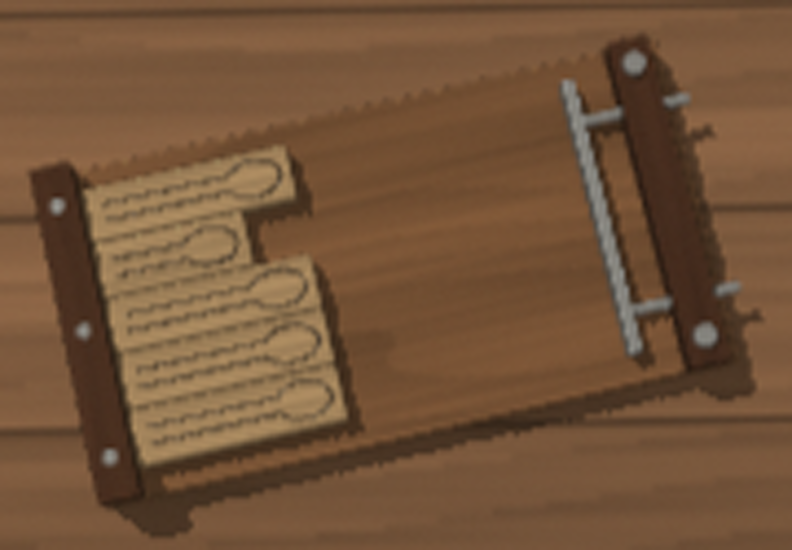

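View pics/scenec.png

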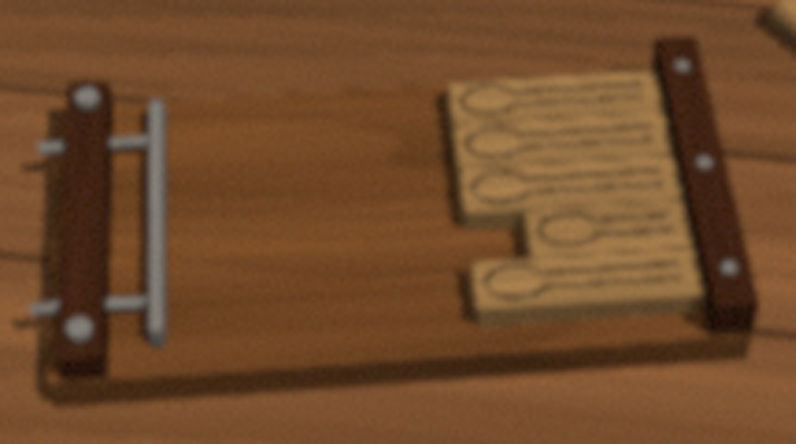

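The top crop shows the row's front corners at (288,146), (308,255) and (349,421), and the short blank's front edge from (243,212) to (253,262). The face bar runs from (570,85) to (633,350). The scene crop shows the same layout, with long1's front corner at (445,85). I'll fit the board pose to these points.

```bash
sed -i "s/np.array(d\['R'\])@/Rotation.from_quat(d['rotation']).as_matrix()@/; 1i from scipy.spatial.transform import Rotation" h.py
cat > fit.py <<'E'
from h import *
import pickle
from scipy.optimize import least_squares
D={n:pickle.load(open(n+'.pkl','rb')) for n in('scene','top')}
# row frame: x across (row center 0), y along, fence face y=200, z above board underside
P=[('top',288,146,100,50,52),('top',297,205,60,50,52),('top',308,255,20,50,52),('top',349,421,-100,50,52),('top',85,188,100,200,52),('top',142,466,-100,200,52),
('top',243,212,60,90,52),('top',253,262,20,90,52),
('scene',445,85,-100,50,52),('scene',458,215,20,50,52),('scene',467,262,60,50,52),('scene',520,215,20,90,52),('scene',655,70,-100,200,52),('scene',705,298,100,200,52)]
def w(p,x,y,z):
    c,s=np.cos(p[2]),np.sin(p[2]); return np.array([p[0]+c*x-s*y,p[1]+s*x+c*y,z-p[3]])
def uv(n,u,v): return (200+u/4.4,155+v/4.4) if n=='top' else (165+u/3.7,155+v/3.7)
def res(p,sep=False):
    o=[]
    for n,u,v,x,y,z in P:
        W=w(p,x,y,z); o.append((at(D[n],*uv(n,u,v),W[2])-W)[:2])
    return np.array(o) if sep else np.ravel(o)
r=least_squares(res,[500,50,0.2,4],loss='soft_l1',f_scale=2)
p=r.x; print(p.round(4)); print(res(p,1).round(1))
c,s=np.cos(p[2]),np.sin(p[2]); R=np.array([[c,s],[-s,c]])
for n,u,v in[('top',562,85),('top',628,355),('top',640,350),('top',576,80),('scene',150,100),('scene',150,340),('scene',165,100)]:
    W=at(D[n],*uv(n,u,v),30+23.5-p[3]); print('bar',n,(R@(W[:2]-p[:2])).round(1))
for n,u,v,h in[('top',606,48,56),('top',690,370,56),('top',735,355,56)]:
    W=at(D[n],*uv(n,u,v),h-p[3]); print('stop',(R@(W[:2]-p[:2])).round(1))
for y in(90,145,200): print('short x40',y,w(p,40,y,52).round(1))
E
python3 fit.py
```

```text
[ 5.245931e+02 -3.085780e+01  1.983000e-01  8.232000e+00]
[[ 0.1 -1.9]
 [-3.7  0.1]
 [-0.5  0.7]
 [-0.6 -2.5]
 [ 1.7 -4.5]
 [ 0.3 -5.4]
 [-0.1 -0.8]
 [ 3.1  0.4]
 [ 0.5  0.8]
 [-0.2 -0.2]
 [-0.6  2.3]
 [ 2.5  1.9]
 [-2.9  1.1]
 [-0.   4.1]]
bar top [ 101.  -152.8]
bar top [ -98.1 -152.9]
bar top [ -96.5 -161.9]
bar top [ 102.4 -163.4]
bar scene [ -99.5 -158.7]
bar scene [ 108.9 -155.5]
bar scene [ -98.7 -148. ]
stop [ 120.2 -189.6]
stop [-117.9 -192.3]
stop [-114.5 -225.6]
short x40 90 [546.1  65.3  43.8]
short x40 145 [535.2 119.2  43.8]
short x40 200 [524.4 173.1  43.8]
```

```bash
cat > go.py <<'E'
import sys
from h import *
p=[524.593,-30.858,0.1983]
s=arm.read_state(); R=Rotation.from_quat(s['ee_rot']).as_matrix()
c,si=np.cos(p[2]),np.sin(p[2]); B=np.array([[c,-si,0],[si,c,0],[0,0,1]])
pos=np.array(s['position']); o=np.array([p[0],p[1],0])
print('t',round(s['clock'],2),'board-frame tcp',(B.T@(pos-o)).round(2),'F board',(B.T@s['contact_force']).round(2),'w',round(s['gripper_width'],1))
# desired: tool y=board y, z down
Rd=np.column_stack([-B[:,0],B[:,1],[0,0,-1]])
print('turn',Rotation.from_matrix(R.T@Rd).as_rotvec(degrees=True).round(2))
if len(sys.argv)>3:
    t=o+B@np.array([float(a) for a in sys.argv[1:4]]); print('shift tool',(R.T@(t-pos)).round(1), 'shift aligned',(Rd.T@(t-pos)).round(1))
E
python3 -m pendant '[[0,0,0,0,0,7.25,0],[0,0,0,0,0,7.25,0],[0,0,0,0,0,0,0]]'; python3 go.py 40 145 130
```

```text
clock: 0.4
position: [272.7, -562.0, 255.7]
ee_rot: [-0.099, 0.995, 0.001, -0.0]
contact_force: [-0.4, 0.1, -0.7]
gripper_width: 44.1
grasp_force: 0.0
t 0.4 board-frame tcp [-351.56 -471.14  255.69] F board [-0.36  0.22 -0.72] w 44.1
turn [ 0.07 -0.02  0.03]
shift tool [-391.9  615.8  126.3] shift aligned [-391.6  616.1  125.7]
```

```bash
python3 -m pendant '[[-0.012,0.019,0,0,0,0,0],[-0.025,0.039,0,0,0,0,0],[-0.025,0.039,0,0,0,0,0],[-0.025,0.039,0,0,0,0,0],[-0.025,0.039,0,0,0,0,0],[-0.025,0.039,0,0,0,0,0],[-0.025,0.039,0,0,0,0,0],[-0.025,0.039,0,0,0,0,0],[-0.025,0.039,0,0,0,0,0],[-0.025,0.039,0,0,0,0,0],[-0.025,0.039,0,0,0,0,0],[-0.025,0.039,0,0,0,0,0]]'; python3 go.py 40 145 130
```

```text
clock: 1.6
position: [465.9, -64.5, 256.5]
ee_rot: [-0.101, 0.995, 0.0, 0.0]
contact_force: [1.0, -1.4, 0.1]
gripper_width: -0.2
grasp_force: 0.0
t 1.6 board-frame tcp [-64.13 -21.41 256.47] F board [ 0.73 -1.56  0.13] w -0.2
turn [-0.    0.02  0.22]
shift tool [-104.7  166.   126.5] shift aligned [-104.1  166.4  126.5]
```

```bash
python3 -m pendant '[[-0.020,0.032,0.02,0,0,0,0],[-0.020,0.032,0.02,0,0,0,0],[-0.020,0.032,0.02,0,0,0,0],[-0.020,0.032,0.02,0,0,0,0],[-0.014,0.02,0.02,0,0,0,0],[0,0,0.02,0,0,0,0],[0,0,0,0,0,0,0],[0,0,0,0,0,0,0]]'; python3 go.py 40 145 90
```

```text
clock: 2.4
position: [528.6, 97.0, 136.3]
ee_rot: [-0.1, 0.995, -0.0, -0.0]
contact_force: [-0.2, -0.5, -0.0]
gripper_width: -0.0
grasp_force: 0.0
t 2.4 board-frame tcp [ 29.15 124.56 136.34] F board [-0.33 -0.39 -0.03] w -0.0
turn [-0.03 -0.05  0.12]
shift tool [-10.9  20.4  46.3] shift aligned [-10.9  20.4  46.3]
```

```bash
python3 -m pendant '[[-0.0055,0.0102,0.012,0,0,0,0],[-0.0055,0.0102,0.012,0,0,0,0],[0,0,0.014,0,0,0,0],[0,0,0.008,0,0,0,0],[0,0,0,0,0,0,0],[0,0,0,0,0,0,0]]'; python3 go.py 40 145 90
python3 - <<'E'
from h import *
for n,b in(('top',(150,275,190,370)),('scene',(140,270,220,400))):
    a=arm.get_image(n)['image'][b[0]:b[1],b[2]:b[3],::-1]; cv2.imwrite(f'pics/{n}1.png',cv2.resize(a,None,fx=4,fy=4,interpolation=cv2.INTER_CUBIC))
E
```

```text
clock: 3.0
position: [535.7, 119.5, 90.4]
ee_rot: [-0.099, 0.995, -0.0, 0.0]
contact_force: [1.2, 0.8, 0.4]
gripper_width: 0.1
grasp_force: 0.0
t 3.0 board-frame tcp [ 40.52 145.27  90.37] F board [1.38 0.58 0.4 ] w 0.1
turn [-0.01  0.01  0.04]
shift tool [ 0.5 -0.3  0.4] shift aligned [ 0.5 -0.3  0.4]
```

View pics/scene1.png

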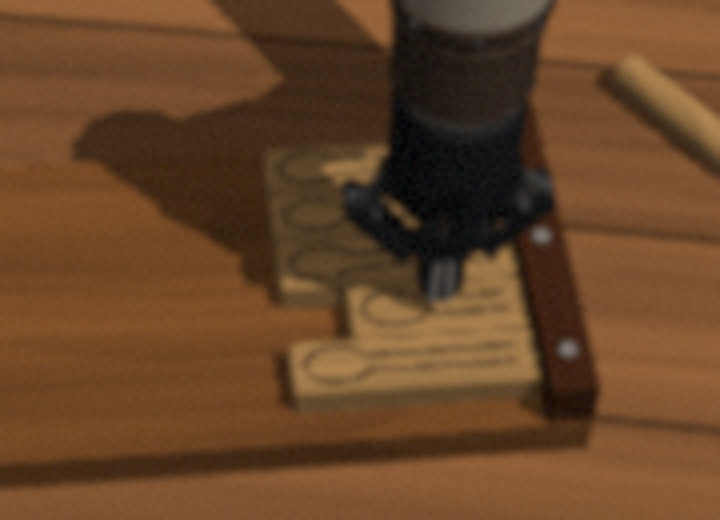

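The tip, at about (438,295) in the crop, hovers over the short blank with the neighbours clear of it. I'll touch down slowly.

```bash
python3 -m pendant '[[0,0,0.004,0,0,0,0],[0,0,0.004,0,0,0,0],[0,0,0.002,0,0,0,0],[0,0,0.0005,0,0,0,0],[0,0,0.0005,0,0,0,0],[0,0,0.0005,0,0,0,0],[0,0,0.0005,0,0,0,0],[0,0,0.0005,0,0,0,0],[0,0,0.0005,0,0,0,0],[0,0,0.0005,0,0,0,0],[0,0,0.0005,0,0,0,0]]'; python3 go.py;python3 -m pendant '[[0,0,0.0005,0,0,0,0],[0,0,0.0005,0,0,0,0],[0,0,0.0005,0,0,0,0],[0,0,0.0005,0,0,0,0]]'; python3 go.py
```

```text
clock: 4.2
position: [535.5, 119.4, 76.3]
ee_rot: [-0.099, 0.995, -0.0, -0.0]
contact_force: [-0.6, -0.5, -0.1]
gripper_width: -0.2
grasp_force: 0.0
t 4.2 board-frame tcp [ 40.26 145.17  76.25] F board [-0.74 -0.4  -0.09] w -0.2
turn [-0.   -0.    0.02]
clock: 4.6
position: [535.7, 119.4, 76.0]
ee_rot: [-0.1, 0.995, -0.0, 0.0]
contact_force: [-4.0, 0.5, 13.2]
gripper_width: 0.1
grasp_force: 6.8
t 4.6 board-frame tcp [ 40.48 145.15  76.02] F board [-3.87  1.24 13.22] w 0.1
turn [-0.02  0.03  0.07]
```

```bash
python3 -m pendant '[[0,-0.001,0,0,0,0,0],[0,-0.002,0,0,0,0,0],[0,-0.003,0,0,0,0,0],[0,-0.003,0,0,0,0,0],[0,-0.003,0,0,0,0,0],[0,-0.003,0,0,0,0,0]]'; python3 go.py
python3 - <<'E'
from h import *
b=(140,270,220,400)
a=arm.get_image('scene')['image'][b[0]:b[1],b[2]:b[3],::-1]; cv2.imwrite(f'pics/scene2.png',cv2.resize(a,None,fx=4,fy=4,interpolation=cv2.INTER_CUBIC))
E
```

```text
clock: 5.2
position: [540.2, 105.8, 76.0]
ee_rot: [-0.1, 0.995, 0.001, 0.002]
contact_force: [-0.7, 2.4, 7.3]
gripper_width: 0.5
grasp_force: 3.4
t 5.2 board-frame tcp [ 42.21 130.86  76.04] F board [-0.25  2.49  7.3 ] w 0.5
turn [0.06 0.29 0.09]
```

View pics/scene2.png

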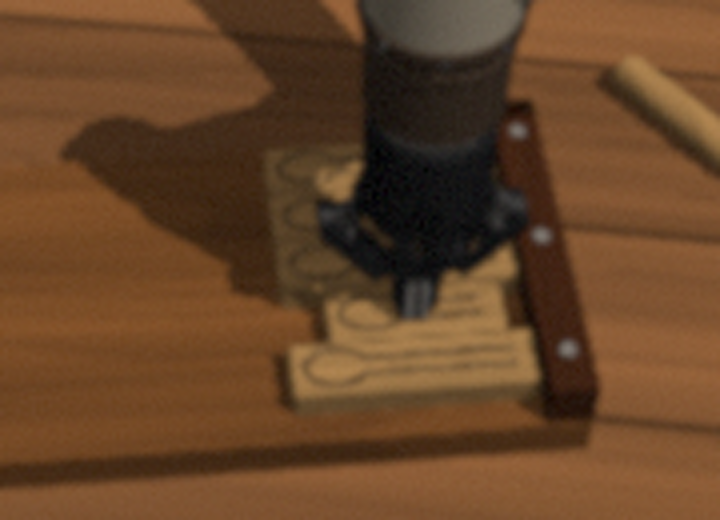

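The short blank is following the tip: its front edge has moved to about x=325 in the crop, and the others stay still. I'll continue drawing.

```bash
python3 -m pendant '[[0,-0.003,0.0005,0,0,0,0],[0,-0.004,0,0,0,0,0],[0,-0.004,0,0,0,0,0],[0,-0.004,0,0,0,0,0],[0,-0.004,0,0,0,0,0],[0,-0.004,0,0,0,0,0],[0,-0.004,0,0,0,0,0],[0,-0.004,0,0,0,0,0]]'; python3 go.py
```

```text
clock: 6.05
position: [547.0, 75.5, 76.0]
ee_rot: [-0.1, 0.995, 0.001, 0.003]
contact_force: [-0.4, 2.7, 8.7]
gripper_width: -0.0
grasp_force: 4.3
t 6.05 board-frame tcp [42.87 99.86 76.01] F board [0.13 2.75 8.67] w -0.0
turn [0.05 0.37 0.1 ]
```

```bash
python3 -m pendant '[[0,-0.005,0,0,0,0,0],[0,-0.006,0,0,0,0,0],[0,-0.006,0,0,0,0,0],[0,-0.006,0,0,0,0,0],[0,-0.006,0,0,0,0,0],[0,-0.006,0,0,0,0,0],[0,-0.006,0,0,0,0,0],[0,-0.006,0,0,0,0,0]]'; python3 go.py
```

```text
clock: 6.85
position: [556.2, 29.1, 76.1]
ee_rot: [-0.1, 0.995, 0.0, 0.003]
contact_force: [-0.4, 2.6, 8.7]
gripper_width: 0.2
grasp_force: 4.3
t 6.85 board-frame tcp [42.83 52.53 76.06] F board [0.15 2.6  8.74] w 0.2
turn [0.02 0.36 0.1 ]
```

```bash
python3 -m pendant '[[0,-0.006,0,0,0,0,0],[0,-0.006,0,0,0,0,0],[0,-0.006,0,0,0,0,0],[0,-0.006,0,0,0,0,0],[0,-0.006,0,0,0,0,0],[0,-0.006,0,0,0,0,0],[0,-0.006,0,0,0,0,0],[0,-0.006,0,0,0,0,0],[0,-0.006,0,0,0,0,0],[0,-0.006,0,0,0,0,0]]'; python3 go.py;  python3 -m pendant '[[0,-0.006,0,0,0,0,0],[0,-0.006,0,0,0,0,0],[0,-0.006,0,0,0,0,0],[0,-0.006,0,0,0,0,0],[0,-0.006,0,0,0,0,0],[0,-0.006,0,0,0,0,0],[0,-0.006,0,0,0,0,0],[0,-0.004,0,0,0,0,0],[0,0,0,0,0,0,0],[0,0,0,0,0,0,0]]'; python3 go.py
```

```text
clock: 7.85
position: [568.0, -30.0, 76.0]
ee_rot: [-0.1, 0.995, 0.0, 0.003]
contact_force: [-0.5, 2.9, 8.7]
gripper_width: 0.2
grasp_force: 4.3
t 7.85 board-frame tcp [42.68 -7.75 76.05] F board [0.03 2.94 8.7 ] w 0.2
turn [-0.02  0.33  0.1 ]
clock: 8.85
position: [577.0, -75.9, 76.0]
ee_rot: [-0.1, 0.995, -0.001, 0.003]
contact_force: [0.8, -1.7, 7.4]
gripper_width: 0.0
grasp_force: 3.9
t 8.85 board-frame tcp [ 42.55 -54.46  76.04] F board [ 0.48 -1.78  7.37] w 0.0
turn [-0.09  0.31  0.09]
```

```bash
python3 -m pendant '[[0,0,-0.001,0,0,0,0],[0,0,-0.002,0,0,0,0],[0,0,-0.01,0,0,0,0],[0,0,-0.02,0,0,0,0],[0,0.03,-0.02,0,0,0,0],[0,0.03,0,0,0,0,0],[0,0.02,0,0,0,0,0],[0,0,0,0,0,0,0],[0,0,0,0,0,0,0],[0,0,0,0,0,0,0]]'; python3 go.py
python3 - <<'E'
from h import *
import pickle
d=arm.get_image('scene');pickle.dump(d,open('scene3.pkl','wb'))
cv2.imwrite(f'pics/scene3.png',cv2.resize(d['image'][155:275,165:380,::-1],None,fx=3.7,fy=3.7,interpolation=cv2.INTER_CUBIC))
E
```

```text
clock: 9.85
position: [558.9, 2.2, 126.8]
ee_rot: [-0.099, 0.995, -0.0, -0.0]
contact_force: [-0.1, 0.2, -0.3]
gripper_width: 0.4
grasp_force: 0.0
t 9.85 board-frame tcp [ 40.16  25.61 126.77] F board [-0.1   0.18 -0.31] w 0.4
turn [-0.   -0.02 -0.01]
```

View pics/scene3.png

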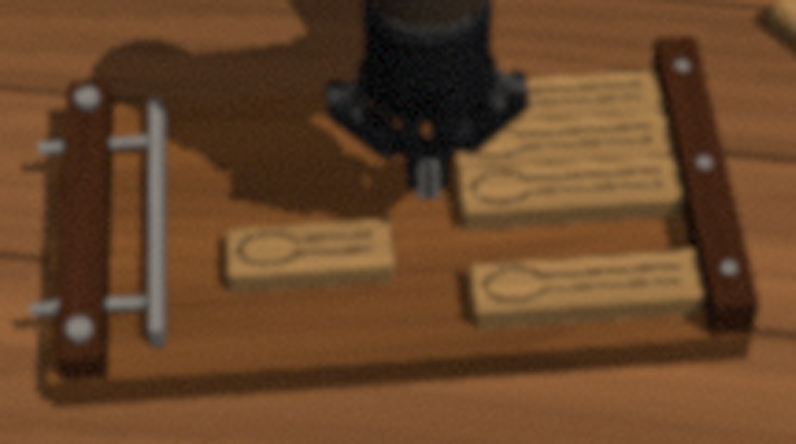

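The short blank is now alone in the middle, its top corners at about (225,232), (388,220), (394,268) and (229,280) in the crop. The row is undisturbed. I'll measure where it lies.

```bash
cat >> fit.py <<'E'
print('----')
r=least_squares(lambda q:res([*q,1.0]),p[:3],loss='soft_l1',f_scale=2); print(r.x.round(4))
d=pickle.load(open('scene3.pkl','rb'))
for lab,p in(('old',p),('new',[*r.x,1.])):
    c,s=np.cos(p[2]),np.sin(p[2]); R=np.array([[c,s],[-s,c]])
    for u,v in[(225,232),(388,220),(394,268),(229,280),(458,218),(467,262),(166,100)]:
        W=at(d,165+u/3.7,155+v/3.7,51); print(lab,(R@(W[:2]-p[:2])).round(1))
E
python3 fit.py|sed '1,/----/d'
```

```text
[ 5.260799e+02 -3.087240e+01  1.980000e-01]
old [  28.5 -106.2]
old [26.4  2.4]
old [66.8  3.8]
old [  68.7 -104. ]
old [28.1 49. ]
old [65.4 51.8]
old [ -93.4 -146.7]
new [  27.1 -105.9]
new [24.9  2.7]
new [65.4  4.1]
new [  67.3 -103.7]
new [26.7 49.4]
new [64.  52.1]
new [ -94.8 -146.4]
```

```bash
python3 -m pendant '[[-0.001,0,0.01,0,0,0,0],[0,0,0.015,0,0,0,0],[0,0,0.015,0,0,0,0],[0,0,0.006,0,0,0,0],[0,0,0.003,0,0,0,0],[0,0,0.003,0,0,0,0],[0,0,0.003,0,0,0,0],[0,0,0.003,0,0,0,0],[0,0,0.003,0,0,0,0],[0,0,0.003,0,0,0,0],[0,0,0,0,0,0,0]]'; python3 go.py; python3 -m pendant '[[0,-0.002,0,0,0,0,0],[0,-0.002,0,0,0,0,0],[0,-0.002,0,0,0,0,0],[0,-0.002,0,0,0,0,0],[0,-0.002,0,0,0,0,0],[0,-0.002,0,0,0,0,0],[0,-0.002,0,0,0,0,0],[0,-0.002,0,0,0,0,0],[0,-0.002,0,0,0,0,0],[0,-0.002,0,0,0,0,0]]'; python3 go.py
```

```text
clock: 11.0
position: [559.7, 2.9, 62.4]
ee_rot: [-0.099, 0.995, -0.0, -0.0]
contact_force: [-0.4, 0.1, 0.7]
gripper_width: 0.1
grasp_force: 0.0
t 11.0 board-frame tcp [41.05 26.2  62.42] F board [-0.38  0.17  0.71] w 0.1
turn [ 0.   -0.04  0.02]
clock: 12.0
position: [563.9, -16.8, 62.8]
ee_rot: [-0.099, 0.995, -0.0, -0.0]
contact_force: [-0.3, -0.8, 0.0]
gripper_width: 0.1
grasp_force: 0.1
t 12.0 board-frame tcp [41.31  6.01 62.8 ] F board [-0.48 -0.76  0.05] w 0.1
turn [ 0.   -0.    0.02]
```

```bash
cat >> go.py <<'E'
sys.exit(int(abs((B.T@s['contact_force'])[1])>3))
E
python3 -m pendant '[[0,-0.002,0,0,0,0,0],[0,-0.002,0,0,0,0,0],[0,-0.002,0,0,0,0,0],[0,-0.002,0,0,0,0,0],[0,-0.002,0,0,0,0,0],[0,-0.002,0,0,0,0,0],[0,-0.002,0,0,0,0,0],[0,-0.002,0,0,0,0,0],[0,-0.002,0,0,0,0,0],[0,-0.001,0,0,0,0,0]]' && python3 go.py && python3 -m pendant '[[0,-0.0005,0,0,0,0,0],[0,-0.0005,0,0,0,0,0],[0,-0.0005,0,0,0,0,0],[0,-0.0005,0,0,0,0,0]]' >/dev/null && python3 go.py && python3 -m pendant '[[0,-0.0005,0,0,0,0,0],[0,-0.0005,0,0,0,0,0],[0,-0.0005,0,0,0,0,0],[0,-0.0005,0,0,0,0,0]]' >/dev/null && python3 go.py && python3 -m pendant '[[0,-0.0005,0,0,0,0,0],[0,-0.0005,0,0,0,0,0],[0,-0.0005,0,0,0,0,0],[0,-0.0005,0,0,0,0,0]]' >/dev/null && python3 go.py && python3 -m pendant '[[0,-0.0005,0,0,0,0,0],[0,-0.0005,0,0,0,0,0],[0,-0.0005,0,0,0,0,0],[0,-0.0005,0,0,0,0,0]]' >/dev/null && python3 go.py
```

```text
clock: 13.0
position: [567.7, -35.5, 62.8]
ee_rot: [-0.099, 0.995, -0.0, -0.0]
contact_force: [-0.1, 0.1, -0.1]
gripper_width: 0.1
grasp_force: 0.1
t 13.0 board-frame tcp [ 41.32 -13.05  62.77] F board [-0.04  0.08 -0.11] w 0.1
turn [ 0.   -0.    0.01]
t 13.4 board-frame tcp [ 41.33 -14.83  62.8 ] F board [0.42 0.52 0.39] w 0.4
turn [ 0.   -0.    0.03]
t 13.8 board-frame tcp [ 41.31 -16.85  62.8 ] F board [ 0.55 -0.62  0.38] w -0.2
turn [ 0.   -0.    0.02]
t 14.2 board-frame tcp [ 41.35 -18.86  62.8 ] F board [0.91 0.62 0.35] w 0.2
turn [0.   0.   0.02]
t 14.6 board-frame tcp [ 41.32 -20.85  62.8 ] F board [ 0.81 -0.47 -0.66] w -0.4
turn [ 0.   -0.    0.03]
```

```bash
python3 -m pendant '[[0,-0.0005,0,0,0,0,0],[0,-0.0005,0,0,0,0,0],[0,-0.0005,0,0,0,0,0],[0,-0.0005,0,0,0,0,0]]' >/dev/null && python3 go.py && python3 -m pendant '[[0,-0.0005,0,0,0,0,0],[0,-0.0005,0,0,0,0,0],[0,-0.0005,0,0,0,0,0],[0,-0.0005,0,0,0,0,0]]' >/dev/null && python3 go.py && python3 -m pendant '[[0,-0.0005,0,0,0,0,0],[0,-0.0005,0,0,0,0,0],[0,-0.0005,0,0,0,0,0],[0,-0.0005,0,0,0,0,0]]' >/dev/null && python3 go.py && python3 -m pendant '[[0,-0.0005,0,0,0,0,0],[0,-0.0005,0,0,0,0,0],[0,-0.0005,0,0,0,0,0],[0,-0.0005,0,0,0,0,0]]' >/dev/null && python3 go.py && python3 -m pendant '[[0,-0.0005,0,0,0,0,0],[0,-0.0005,0,0,0,0,0],[0,-0.0005,0,0,0,0,0],[0,-0.0005,0,0,0,0,0]]' >/dev/null && python3 go.py && python3 -m pendant '[[0,-0.0005,0,0,0,0,0],[0,-0.0005,0,0,0,0,0],[0,-0.0005,0,0,0,0,0],[0,-0.0005,0,0,0,0,0]]' >/dev/null && python3 go.py && python3 -m pendant '[[0,-0.0005,0,0,0,0,0],[0,-0.0005,0,0,0,0,0],[0,-0.0005,0,0,0,0,0],[0,-0.0005,0,0,0,0,0]]' >/dev/null && python3 go.py
```

```text
t 15.0 board-frame tcp [ 41.31 -22.89  62.8 ] F board [-0.73  0.26 -0.15] w 0.1
turn [ 0.   -0.    0.02]
t 15.4 board-frame tcp [ 41.32 -24.89  62.81] F board [-0.06 -0.23 -0.47] w -0.2
turn [ 0.   -0.    0.02]
t 15.8 board-frame tcp [ 41.2  -25.95  62.78] F board [-0.9   6.94  1.4 ] w -0.0
turn [ 0.07 -0.01  0.01]
```

```bash
python3 -m pendant '[[0,-0.0004,0,0,0,0,0],[0,0,0,0,0,0,0]]' >/dev/null; python3 go.py;  python3 -m pendant '[[0,0,0,0,0,0,0],[0,0,0,0,0,0,0],[0,0,0,0,0,0,0],[0,0,0,0,0,0,0]]' >/dev/null; python3 go.py
```

```text
t 16.0 board-frame tcp [ 41.18 -25.96  62.78] F board [-0.57  7.48  2.31] w -0.2
turn [ 0.08 -0.02  0.02]
t 16.4 board-frame tcp [ 41.18 -25.95  62.77] F board [-0.38  6.7   1.3 ] w -0.1
turn [ 0.08 -0.02  0.03]
```

```bash
python3 -m pendant '[[0,-0.0005,0,0,0,0,0],[0,-0.0005,0,0,0,0,0],[0,0,0,0,0,0,0]]' >/dev/null; python3 go.py;  python3 -m pendant '[[0,0,0,0,0,0,0],[0,0,0,0,0,0,0],[0,0,0,0,0,0,0],[0,0,0,0,0,0,0]]' >/dev/null; python3 go.py
```

```text
t 16.7 board-frame tcp [ 41.1  -26.14  62.76] F board [-1.49 10.86  2.1 ] w 0.1
turn [ 0.13 -0.03  0.02]
t 17.1 board-frame tcp [ 41.12 -26.15  62.78] F board [-1.64 11.56  2.22] w -0.1
turn [ 0.13 -0.03  0.03]
```

The push is steady at about 11 N, so I'll back off slowly, lift clear and check.

```bash
python3 -m pendant '[[0,0.001,0,0,0,0,0],[0,0.002,0,0,0,0,0],[0,0.006,0,0,0,0,0],[0,0.008,0,0,0,0,0],[0,0.005,-0.005,0,0,0,0],[0,0,-0.02,0,0,0,0],[0,0,-0.04,0,0,0,0],[0.03,0,-0.04,0,0,0,0],[0.04,0,-0.03,0,0,0,0],[0.04,0,0,0,0,0,0],[0,0,0,0,0,0,0],[0,0,0,0,0,0,0]]'; python3 go.py
python3 - <<'E'
from h import *
d=arm.get_image('scene')
cv2.imwrite(f'pics/scene4.png',cv2.resize(d['image'][155:275,165:380,::-1],None,fx=3.7,fy=3.7,interpolation=cv2.INTER_CUBIC))
E
```

```text
clock: 18.3
position: [458.1, -50.6, 198.8]
ee_rot: [-0.099, 0.995, 0.0, 0.001]
contact_force: [1.2, 0.9, 0.9]
gripper_width: -0.3
grasp_force: 0.0
t 18.3 board-frame tcp [-69.06  -6.23 198.79] F board [1.31 0.61 0.86] w -0.3
turn [-0.01  0.12  0.04]
```

View pics/scene4.png

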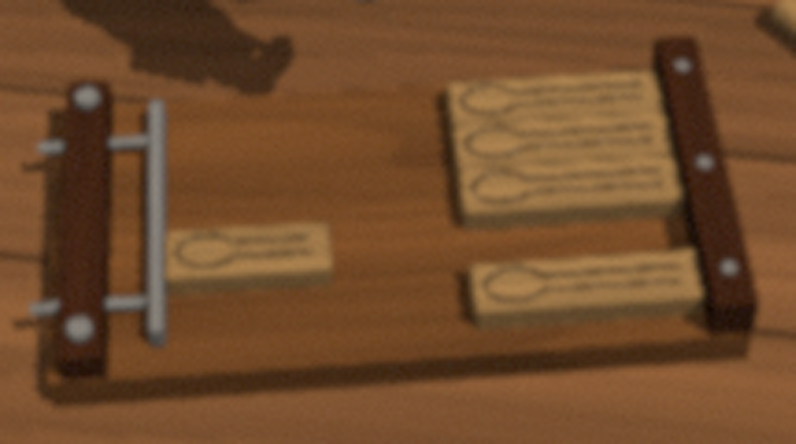

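The short blank sits flat and square against the bar, its front edge at about x=166 in the crop. The long blanks are where they were and the arm is clear.

```bash
python3 -c "from bench import arm; print(arm.job_done())"
```

```text
the job is handed in; nothing more can be done
None
```

I drew the short blank clear of the others and pushed it home against the face bar at about 11 N, held for about half a second. The last picture shows it flat and square with the long blanks in place; I handed the job in with the arm clear at about 18 s, and no verdict came back.

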